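# Clear the light panel and press its lamp button

### The job

Take the wooden wiper from its cork pad and sweep the three loose plastic offcuts off the white light panel, over its open edge into the steel waste trough; use the wiper, not the fingers, do not lean hard on the glass, and leave the two square slide frames on the panel and the other things on the table where they are. When the panel is clear of offcuts, push the recessed lamp button right in with the steel nose of the wiper. Then set the wiper back down, flat on its rubber sole and lengthwise in the middle of its cork pad, and let go.

Things in the scene. Friction and masses are not known exactly. Their poses are not given: they have to be found in the camera images.
- panel: Low fixed light panel: grey box with a flat, rimless white top 45 mm above the table. Origin on the table under the middle of the wiping lane; z up, +x away from the robot at yaw 0, +y to the trough. The top spans x -100 to +175, y -180 to +130 mm. The offcuts start at |x| < 60, y -125 to +115 mm; the two frames lie at x > 85 mm.
- open_edge (a point): Middle of the panel's open edge (panel x 0, y 130 mm), at the height of the white top (45 mm); beyond it the surface drops straight into the trough.
- housing (a point): Middle of the top of the black switch housing beside the panel's near edge: it spans panel x -170 to -125 mm, y -35 to +35 mm, and is 97 mm high. Its face at x = -125 mm looks along panel +x.
- trough (a point): Centre of the inner floor (6 mm above the table) of the open steel waste trough fixed to the panel's +y end. Inside it measures 259 mm along panel x and 102 mm along panel y (y 130 to 232 mm); its walls are 8 mm thick and end at the height of the panel's top.
- button_face (a point): Centre of the outer face of the steel lamp button (24 mm diameter), which moves with it. At rest it lies at panel x = -137 mm, y = 0, z = 73 mm (28 mm above the white top), 12 mm deep in a 28 x 28 mm square recess of the housing's face. It faces panel +x and is pushed along panel -x.
- lamp_button (a joint): Travel of the lamp button in m: 0 out, 0.006 fully in; springs back; about 5 N fully in.
- wiper: Wooden wiper block with black rubber sole, 0.2 kg. Origin at the centre of the sole's underside, z up, x along its length. Block 140 (x) x 30 (y) mm, 34 mm high; on top an upright grip rib 70 mm long (x), 24 mm thick (y), from 34 to 82 mm high, to be pinched across its 24 mm. From the block's -x end a steel nose, 12 mm in diameter, sticks out 35 mm, its axis 22 mm above the sole.
- nose_tip (a point): Tip of the wiper's steel nose: wiper x = -105 mm, y = 0, z = 22 mm.
- pad: Fixed cork pad, 230 mm (x) by 120 mm (y), 4 mm thick; origin at the centre of its underside. The wiper starts lying lengthwise on it.
- offcut_bar: Loose grey plastic offcut, straight bar 64 x 18 mm, 8 mm thick, 20 g. Origin at the centre of its underside, x along its length.
- offcut_corner: Loose grey plastic offcut, L-shaped, 60 x 36 mm overall, 8 mm thick, 20 g. Origin at the centre of the underside of its outline, x along its long side.
- offcut_fork: Loose grey plastic offcut, U-shaped, 62 x 30 mm overall, 8 mm thick, 20 g. Origin at the centre of the underside of its outline, x along its long side.
- frame1: Glass-faced square slide frame with silver edges, 70 x 70 x 6 mm, loose on the far side of the panel's top. Origin at the centre of its underside. To be left alone.
- frame2: A second frame just like it, also to be left alone.
- viewer: Chunky black slide viewer, 110 x 130 x 103 mm, loose on the table; origin at the centre of its underside. To be left alone.
- blower: Tan rubber blower bulb, 52 mm diameter, 105 mm high, standing loose on the table; origin at the centre of its underside. To be left alone.
- loupe: Black loupe, 52 mm diameter, 50 mm high, standing loose on the table; origin at the centre of its underside. To be left alone.

How it is judged:
By the outcome, as a careful person would: the job done as asked, in the order asked, and still so for the second after the job is handed in, with the robot touching nothing.
It also fails if it takes over 58 s, if anything falls off the work surface, if the arm or the gripper's body presses on something with over 40 N, if the wrist force passes 120 N, or if a joint passes its speed limit or range.

### The arm

A 6-joint arm with a two-finger parallel gripper is mounted at the origin on the work surface. World frame = base frame: x ahead of the robot, y to its left, z up, the work surface at z = 0. Lengths are in m, angles in degrees, forces in N, time in s.
With the tool pointing down it reaches from about 0.3 to 0.75 m from the base axis. Payload 8.5 kg.
Tool frame: the origin (TCP) lies midway between the tips of the shut fingers; the grasp point (between the pads) lies 19 mm behind it; z points along the fingers, y is the line along which they close (so a half turn about z gives the same grasp; the last joint's range is limited). The gripper opens to 85 mm and grips with 20 to 120 N. Pads are 22 mm wide; open, the fingers measure 114 mm over their backs; the gripper's body (76 mm by 85 mm) begins 54 mm behind the grasp point. The pads swing forward as they close: fully open they stand 13 mm farther back than shut.
Start: joints at [-82.695, 21.807, 74.336, -0, 83.858, -12.336], TCP at [0.185, -0.518, 0.231] pointing down, gripper open.
Joint ranges: [-178.18, 178.18], [-50.72, 133.34], [12.68, 142.11], [-81.47, 261.47], [9.98, 163.14], [-165.26, 165.26]. Speed limits (degrees/s): [136.94, 136.94, 180, 180, 180, 180].

### API

Orientations are given as a 3x3 rotation matrix whose columns are the frame's x, y, z axes.
In Python, from rig import env gives the robot as it stands. The module is installed in compiled form; this text tells all that it offers.
- The arm moves only by the tool jog_arm, never from a script. Its argument "targets" is a list of rows, each a list of 6 numbers: the shift along the tool's x, y, z in cm, then the turn, a rotation vector about the tool's x, y, z in degrees. A call has 1 to 8 rows; each row is the pose to reach, as a shift and turn from the pose commanded when the call began, along the tool's axes at that moment; what a row does not reach only later rows make up. A row lasts 1/12 s, in which the tool goes at most 41.7 mm and 7.16 degrees, less where a joint would pass 70% of its speed; a pose out of reach is approached as far as the arm can. A call with a gripper value outside its range is refused whole. "hand" is the opening, from 0 (shut) to 1 (fully open), set as the call begins (left out, the last holds). The fingers move at their own pace and stop on an object; "newtons" is the grip in N (left out, the last holds). Time passes only in rows, so rows that repeat a pose let the fingers close. It gives the time, the measured TCP pose, the force, the opening and the grip force at its end, in the units of the state.
- env.observe(): the state, without advancing time (a new reading comes with each control period).
- env.get_image(name): name is "scene" or "top" or "wrist"; returns a dict with "frame" (384x512x3 uint8, red, green, blue), "depth" (384x512 float32, m along the optical axis (not along the pixel's ray), 0 where there is no reading), "fovy" (degrees; the focal length in pixels is half the picture's height over the tangent of half this angle, whatever the lens; pixels are square), "cx", "cy" (the principal point, pixels), "cam_to_world" (4x4, takes a point from camera to world coordinates). Camera axes: x right, y down, z forward; pixel columns grow to the right and rows downward; lengths in m; the calibration is good to about 2 mm. A picture is of the moment at which its call begins.
- env.close_job(): hands the job in; it is judged then, once.
Trained networks look in the newest picture that a camera, given by its name, has taken for a name from the list of things; names that differ only in an ending like _2 or _b are one class to them, and where a whole thing is asked for, a point or a joint stands for the part that bears it (a point fixed in the world has none). Each returns a list of dicts, best first, with "score" (0 to 1); they miss things now and then, are a little off and sometimes report something else, mostly with a low value. They report only what shows in the picture. A call takes as long as a camera call.
- env.regions_of(camera, target): "pixels" (384x512 bool, what is visible of it) and "point" ([row, column] in pixels, amid what is visible of it).
The state is a dict: "time_s": time; "q": joint angles; "qvel": joint speeds; "joint_efforts": joint torques, N m; "position": TCP position; "tool_rot": TCP orientation; "ft_force": force on the tool from outside, world axes, zero at the start; "wrist_torque": the same for the moment, N m; "grip_width": finger opening in m; "gripper_force": force on a finger pad.
Only numpy, scipy, OpenCV 4.12 (cv2) and the standard library are available. Lean on these libraries where they do the work, as an engineer would, in place of code of your own. Each camera call takes 0.05 s, during which the arm holds its last target. There are 200 camera calls.

## Working session

There is one attempt and no reset: what is moved stays moved. The work goes in short steps, Python scripts to look and compute and a tool call to move; the robot and the scene stay as the last step left them, time stands still between calls to the robot, and variables do not carry over. Pictures are saved under pics/ and viewed, at most 10 in all, crops included, and the job is handed in when it is done.

Besides the shell and the picture viewer there is one more tool, called after "Call:" as a command line: name --pt "numbers of a row" for each row, then --argument value for the rest. jog_arm: Moves the arm, as the interface text tells. Its arguments: {"type":"object","properties":{"targets":{"type":"array","items":{"type":"array","items":{"type":"number"}}},"hand":{"type":"number"},"newtons":{"type":"number"}},"required":["targets"]}

```bash
mkdir -p pics; cat > h.py <<'E'
import numpy as np, cv2
from rig import env
def cloud(im):
    h,w=im["depth"].shape; f=h/2/np.tan(np.radians(im["fovy"])/2)
    v,u=np.mgrid[:h,:w]; d=im["depth"]
    P=np.stack([(u-im["cx"])*d/f,(v-im["cy"])*d/f,d],-1)
    T=np.array(im["cam_to_world"]); return P@T[:3,:3].T+T[:3,3]
def save(im,n): cv2.imwrite("pics/"+n,im["frame"][:,:,::-1])
def rect(P,m,zlo=-1,zhi=9):
    p=P[m]; p=p[(p[:,2]>zlo)&(p[:,2]<zhi)]
    if len(p)<5: return None
    r=cv2.minAreaRect((p[:,:2]*1000).astype(np.float32)); return np.round(r[0],1),np.round(r[1],1),round(r[2],1),np.round(np.median(p[:,2])*1000,1),len(p)
E
python3 - <<'E'
from h import *
a=env.get_image("top"); b=env.get_image("scene")
cv2.imwrite("pics/t.png",cv2.resize(a["frame"][:,:,::-1],(800,600))); save(b,"s.png")
P=cloud(a);Q=cloud(b)
for c,X in(("top",P),("scene",Q)):
  for n in "panel wiper pad offcut_bar offcut_corner offcut_fork frame1 viewer blower loupe trough housing lamp_button".split():
    for r in env.regions_of(c,n)[:2]:
      print(c,n,round(r["score"],2),np.round(r["point"]),rect(X,r["pixels"]&((a if c=="top" else b)["depth"]>0)))
s=env.observe();print(s["position"],s["tool_rot"],s["time_s"])
E
```

```text
top panel 0.7 [173. 255.] (array([617.9,  39.1]), array([440.1, 364.7]), 81.8, np.float64(42.9), 11197)
top wiper 0.65 [215. 391.] (array([ 484.4, -362.8]), array([166.8,  30.3]), 9.1, np.float64(38.6), 690)
top pad 0.84 [223. 376.] (array([ 489.4, -351.5]), array([231.3, 120.8]), 4.1, np.float64(3.1), 1931)
top offcut_bar 0.41 [188. 291.] (array([592.7, -69.1]), array([61.7, 20.9]), 16.1, np.float64(51.1), 128)
top offcut_corner 0.57 [179. 244.] (array([623.3,  72. ]), array([28.9, 61.3]), 47.2, np.float64(51.6), 104)
top offcut_fork 0.5 [194. 267.] (array([580.9,  15.5]), array([57.8, 27.9]), 14.8, np.float64(51.1), 73)
top offcut_fork 0.2 [246. 340.] (array([ 391.7, -202.8]), array([48.9, 49.3]), 59.8, np.float64(52.6), 236)
top frame1 0.91 [146. 309.] (array([ 715. , -117.4]), array([69.2, 71.8]), 80.3, np.float64(50.2), 493)
top frame1 0.86 [141. 261.] (array([736. ,  29.8]), array([69.2, 70.5]), 81.3, np.float64(50.0), 481)
top viewer 0.59 [228.  93.] (array([474.7, 554.8]), array([127.1, 167. ]), 12.6, np.float64(73.4), 1966)
top blower 0.82 [249. 337.] (array([ 391.9, -201.7]
[... 1674 characters left out ...]
6.] (array([ 733.3, -302.6]), array([50.1, 47.7]), 35.9, np.float64(48.7), 306)
scene loupe 0.55 [220. 211.] (array([591.7, -68.3]), array([67.3, 18.1]), 17.4, np.float64(53.2), 118)
scene trough 0.86 [222. 243.] (array([576.9,  50.7]), array([439. , 415.9]), 81.3, np.float64(44.0), 10647)
scene housing 0.65 [221. 242.] (array([609.4,  46.4]), array([433.6, 350.3]), 81.3, np.float64(43.9), 10154)
scene housing 0.17 [211. 254.] (array([623.1,  78.4]), array([32. , 68.9]), 65.5, np.float64(52.7), 115)
[ 0.18486516 -0.51798566  0.23133702] [[ 9.41822461e-01  3.36110773e-01 -1.23834784e-06]
 [ 3.36110773e-01 -9.41822461e-01 -3.13304643e-05]
 [-1.16968104e-05  2.90915130e-05 -1.00000000e+00]] 1.4
```

View pics/t.png

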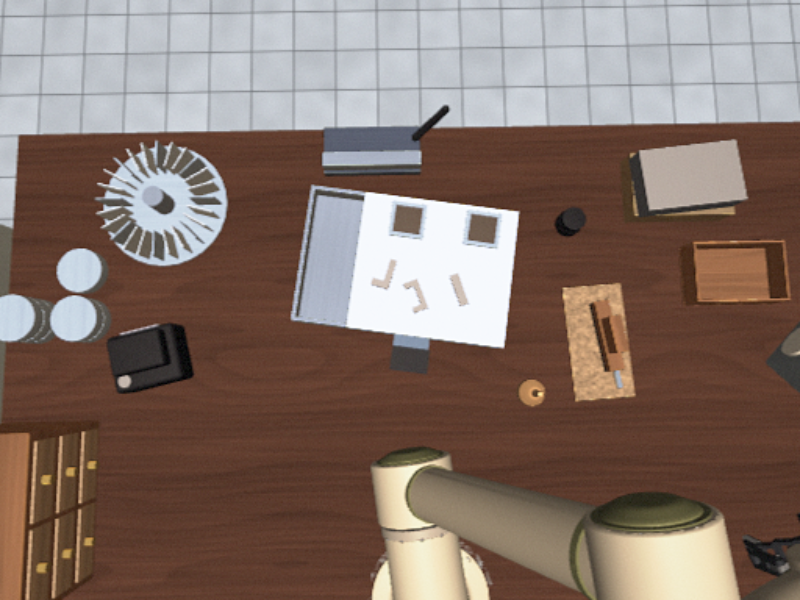

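View pics/s.png

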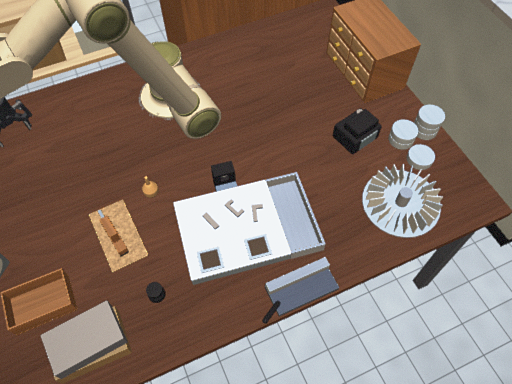

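Top view: pad and wiper at about (600,345), nose pointing toward the robot. The panel is centred near (440,270), with the trough on its left, the housing at (410,352), and the three offcuts at (385,275), (415,295) and (459,289). The scene view agrees. Next I refine the poses.

```bash
cat > m.py <<'E'
from h import *
a=env.get_image("top"); b=env.get_image("scene")
for im in(a,b):
  P=cloud(im); f=im["frame"].astype(int)
  inb=(abs(P[...,0]-.62)<.25)&(P[...,1]>-.22)&(P[...,1]<.3)
  w=inb&(f.min(-1)>215)&(abs(P[...,2]-.045)<.012)
  w=cv2.morphologyEx(w.astype(np.uint8),cv2.MORPH_OPEN,np.ones((3,3)))>0
  print("white",rect(P,w))
  h=inb&(P[...,2]>.085)&(P[...,0]<.55); print("housing",rect(P,h))
  pd=(abs(P[...,0]-.488)<.15)&(abs(P[...,1]+.352)<.1)
  print("rib",rect(P,pd&(P[...,2]>.078)),"block",rect(P,pd&(P[...,2]>.03)&(P[...,2]<.045)))
E
python3 m.py
```

```text
white (array([637.3, -19.2]), array([309.4, 274.6]), 81.3, np.float64(43.7), 7390)
housing (array([440.2, -77.2]), array([293.8,  45.2]), 80.8, np.float64(1140.2), 1150)
rib (array([ 500. , -361.8]), array([69.4, 25.4]), 10.2, np.float64(84.6), 207) block (array([ 483.8, -364.9]), array([173. ,  32.1]), 10.5, np.float64(36.4), 309)
white (array([634.4, -19.2]), array([310.3, 280.2]), 81.4, np.float64(45.6), 6386)
housing (array([438.2, -77.4]), array([292.9,  50.4]), 80.8, np.float64(97.1), 312)
rib (array([ 499.1, -363.3]), array([70.6, 23.4]), 10.0, np.float64(86.5), 166) block (array([ 483.2, -365.9]), array([176.6,  29.8]), 9.9, np.float64(38.4), 198)
```

Call:
jog_arm --pt "4 0 0 0 0 7" --pt "8 -2 0 0 0 10" --pt "12 -4 0 0 0 10" --pt "16 -6 0 0 0 10" --pt "20 -7 0 0 0 10" --pt "20 -7 0 0 0 10" --hand 1

```text
time_s: 2.0
position: [0.3529, -0.3813, 0.2317]
tool_rot: [[0.985, 0.171, 0.001], [0.171, -0.985, 0.001], [0.001, -0.0, -1.0]]
ft_force: [-0.6, -0.4, -0.1]
grip_width: 0.0855
gripper_force: 0.0
```

Call:
jog_arm --pt "4 0.2 1 0 0 0" --pt "8 0.4 3 0 0 0" --pt "12 0.6 5 0 0 0" --pt "14.7 0.7 8 0 0 0" --pt "14.7 0.7 11 0 0 0" --pt "14.7 0.7 11 0 0 0" --pt "14.7 0.7 11 0 0 0"

```text
time_s: 2.58
position: [0.4952, -0.3669, 0.1205]
tool_rot: [[0.986, 0.168, -0.003], [0.168, -0.986, 0.002], [-0.002, -0.003, -1.0]]
ft_force: [-0.0, 0.1, 1.5]
grip_width: 0.0856
gripper_force: 0.0
```

```bash
python3 - <<'E'
from h import *
s=env.observe();print(s["position"],s["tool_rot"][:2],s["ft_force"],s["qvel"])
im=env.get_image("wrist");save(im,"w1.png");P=cloud(im)
pd=(abs(P[...,0]-.488)<.15)&(abs(P[...,1]+.352)<.1)
print("rib",rect(P,pd&(P[...,2]>.078)&(P[...,2]<.092)),"block",rect(P,pd&(P[...,2]>.03)&(P[...,2]<.045)),"pad",rect(P,pd&(P[...,2]>.0)&(P[...,2]<.008)))
E
```

```text
[ 0.49522034 -0.36688751  0.12050394] [[ 0.98583321  0.16770998 -0.00250087]
 [ 0.16771578 -0.98583265  0.0023229 ]] [-0.00418706  0.08711337  1.52853959] [-1.02284132 -3.44022704 -2.85712193  0.06445499  0.60830074  0.04276315]
rib (array([ 500.5, -362.5]), array([69.6, 24. ]), 10.1, np.float64(86.7), 3986) block (array([ 482.8, -365.6]), array([175.1,  30. ]), 9.9, np.float64(38.6), 2826) pad (array([ 488., -352.]), array([300., 200.]), 0.0, np.float64(1.9), 57821)
```

View pics/w1.png

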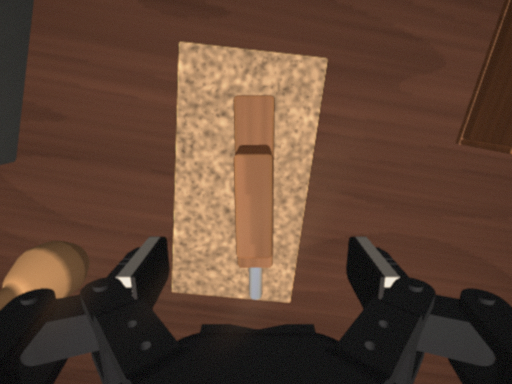

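The wrist view shows the wiper rib at about (254,205) between the open fingers. It measures (500.5, -362.5) mm with yaw 10.1°, so I descend and grip.

Call:
jog_arm --pt "0.5 -0.3 1 0 0 -0.4" --pt "0.5 -0.3 3 0 0 -0.4" --pt "0.5 -0.3 5 0 0 -0.4" --pt "0.5 -0.3 6.7 0 0 -0.4" --pt "0.5 -0.3 7.4 0 0 -0.4" --pt "0.5 -0.3 7.4 0 0 -0.4" --pt "0.5 -0.3 7.4 0 0 -0.4" --pt "0.5 -0.3 7.4 0 0 -0.4"

```text
time_s: 3.3
position: [0.5007, -0.364, 0.049]
tool_rot: [[0.985, 0.174, 0.002], [0.174, -0.985, -0.002], [0.002, 0.002, -1.0]]
ft_force: [-1.0, -0.1, -0.9]
grip_width: 0.0853
gripper_force: 0.0
```

Call:
jog_arm --pt "0 0 0 0 0 0" --pt "0 0 0 0 0 0" --pt "0 0 0 0 0 0" --pt "0 0 0 0 0 0" --pt "0 0 0 0 0 0" --pt "0 0 0 0 0 0" --pt "0 0 0 0 0 0" --pt "0 0 0 0 0 0" --hand 0 --newtons 70

```text
time_s: 3.97
position: [0.5003, -0.3634, 0.0476]
tool_rot: [[0.985, 0.174, 0.0], [0.174, -0.985, -0.0], [0.0, 0.0, -1.0]]
ft_force: [0.2, 1.1, 3.1]
grip_width: 0.0232
gripper_force: 69.4
```

```bash
python3 - <<'E'
from h import *
s=env.observe();print(s["position"],s["tool_rot"][:2],s["ft_force"],s["grip_width"],s["gripper_force"],s["time_s"])
for c in("top","scene"):
  P=cloud(env.get_image(c))
  print("housing",rect(P,(abs(P[...,0]-.458)<.05)&(abs(P[...,1]-.034)<.06)&(abs(P[...,2]-.097)<.008)))
E
```

```text
[ 0.50034052 -0.3633903   0.04761953] [[ 9.84678345e-01  1.74380113e-01  3.63350012e-04]
 [ 1.74380233e-01 -9.84678336e-01 -3.29167556e-04]] [0.19510633 1.1463647  3.14330347] 0.023174166534482468 69.38793182373047 3.9667
housing (array([458.1,  33.3]), array([69.7, 44.9]), 81.5, np.float64(95.7), 375)
housing (array([455.9,  32.5]), array([70. , 51.1]), 81.3, np.float64(97.9), 279)
```

Call:
jog_arm --pt "0 0 -3 0 0 0" --pt "0 0 -7 0 0 0" --pt "0 0 -11 0 0 0" --pt "1.7 -3 -12 0 0 4" --pt "3.6 -6.5 -12 0 0 8" --pt "5.5 -10 -12 0 0 12" --pt "7.5 -13.5 -12 0 0 16" --pt "9.2 -16.6 -12 0 0 18.7"

```text
time_s: 4.73
position: [0.5619, -0.1814, 0.1667]
tool_rot: [[0.988, -0.154, -0.001], [-0.154, -0.988, 0.001], [-0.001, -0.001, -1.0]]
ft_force: [0.5, -0.2, -2.5]
grip_width: 0.0231
gripper_force: 69.5
```

```bash
cat >> h.py <<'E'
O=np.array([604.,11.2]);YW=-8.65
def toW(px,py):
    c,s=np.cos(np.radians(YW)),np.sin(np.radians(YW)); return O+[c*px-s*py,s*px+c*py]
def toP(w):
    c,s=np.cos(np.radians(YW)),np.sin(np.radians(YW)); d=np.asarray(w)-O; return np.array([c*d[0]+s*d[1],-s*d[0]+c*d[1]])
def st():
    s=env.observe(); R=np.array(s["tool_rot"]);p=np.array(s["position"])*1000
    print("t",round(s["time_s"],2),"pos",np.round(p,1),"panel",np.round(toP(p[:2]),1),"yaw",round(np.degrees(np.arctan2(R[1,0],R[0,0])),2),"z",np.round(R[:,2],4),"F",np.round(s["ft_force"],1),"g",round(s["grip_width"],4),"v",np.round(np.abs(s["qvel"]).max(),2))
E
python3 -c "
from h import *;st()"
```

```text
t 4.73 pos [ 561.9 -181.4  166.7] panel [ -12.6 -196.7] yaw -8.85 z [-0.0012  0.001  -1.    ] F [ 0.5 -0.2 -2.5] g 0.0231 v 70.4
```

Call:
jog_arm --pt "0.5 -2.5 0 0 0 0" --pt "0.9 -4.9 1 0 0 0" --pt "0.9 -4.9 3 0 0 0" --pt "0.9 -4.9 5 0 0 0" --pt "0.9 -4.9 6.4 0 0 0" --pt "0.9 -4.9 7 0 0 0" --pt "0.9 -4.9 7 0 0 0" --pt "0.9 -4.9 7 0 0 0"

```text
time_s: 5.4
position: [0.5782, -0.1369, 0.0975]
tool_rot: [[0.989, -0.151, -0.0], [-0.151, -0.989, 0.0], [-0.0, -0.0, -1.0]]
ft_force: [0.1, -0.2, -2.0]
grip_width: 0.0232
gripper_force: 69.5
```

```bash
python3 - <<'E'
from h import *;st()
im=env.get_image("wrist");save(im,"w2.png")
E
```

```text
t 5.4 pos [ 578.2 -136.9   97.5] panel [  -3.2 -150.3] yaw -8.67 z [-2.e-04  1.e-04 -1.e+00] F [ 0.1 -0.2 -2. ] g 0.0232 v 1.01
```

View pics/w2.png

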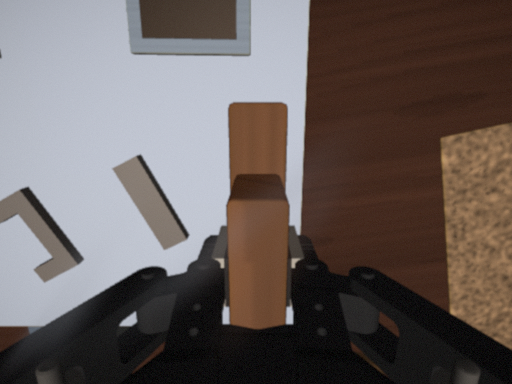

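The wrist view shows the wiper gripped upright over the panel end. The bar is at (150,205) and the fork at (45,235), both ahead of the wiper. I lower to just above the glass and sweep.

Call:
jog_arm --pt "0 0 0.4 0 0 0" --pt "0 0 0.7 0 0 0" --pt "0 -0.5 0.7 0 0 0" --pt "0 -1.3 0.7 0 0 0" --pt "0 -2.3 0.7 0 0 0" --pt "0 -3.3 0.7 0 0 0" --pt "0 -4.3 0.7 0 0 0" --pt "0 -5.3 0.7 0 0 0"

```text
time_s: 6.12
position: [0.5863, -0.0829, 0.0904]
tool_rot: [[0.989, -0.15, 0.0], [-0.15, -0.989, -0.0], [0.0, -0.0, -1.0]]
ft_force: [-0.3, 0.6, -2.2]
grip_width: 0.0235
gripper_force: 69.6
```

Call:
jog_arm --pt "0 -1 0 0 0 0" --pt "0 -2 0 0 0 0" --pt "0 -3 0 0 0 0" --pt "0 -4 0 0 0 0" --pt "0 -5 0 0 0 0" --pt "0 -6 0 0 0 0" --pt "0 -7 0 0 0 0" --pt "0 -8 0 0 0 0"

```text
time_s: 6.78
position: [0.5983, -0.0043, 0.0903]
tool_rot: [[0.989, -0.151, -0.0], [-0.151, -0.989, -0.0], [-0.0, 0.0, -1.0]]
ft_force: [0.0, -0.9, -2.2]
grip_width: 0.0229
gripper_force: 69.6
```

Call:
jog_arm --pt "0 -1 0 0 0 0" --pt "0 -2 0 0 0 0" --pt "0 -3 0 0 0 0" --pt "0 -4 0 0 0 0" --pt "0 -5 0 0 0 0" --pt "0 -5.5 0 0 0 0" --pt "0 -5.5 0 0 0 0"

```text
time_s: 7.37
position: [0.6065, 0.0504, 0.0903]
tool_rot: [[0.989, -0.149, 0.0], [-0.149, -0.989, 0.0], [0.0, -0.0, -1.0]]
ft_force: [-0.2, -0.2, -2.2]
grip_width: 0.0231
gripper_force: 69.6
```

```bash
python3 - <<'E'
from h import *;st()
im=env.get_image("wrist");jm=env.get_image("scene")
save(jm,"x.png")
v=np.hstack([cv2.resize(im["frame"],(400,300)),cv2.resize(jm["frame"][140:290,150:350],(400,300))])
cv2.imwrite("pics/w3.png",v[:,:,::-1])
P=cloud(jm);f=jm["frame"].astype(int)
for n in "offcut_bar offcut_corner offcut_fork frame1".split():
  for r in env.regions_of("scene",n)[:2]:
    q=rect(P,r["pixels"]);print(n,round(r["score"],2),toP(q[0]),q)
E
```

```text
t 7.37 pos [606.5  50.4  90.3] panel [-3.4 39.1] yaw -8.59 z [ 0.e+00  3.e-04 -1.e+00] F [-0.2 -0.2 -2.2] g 0.0231 v 1.42
offcut_bar 0.42 [10.8583156  64.26404113] (array([624.4,  73.1]), array([11.5, 55.6]), 81.3, np.float64(54.3), 50)
offcut_corner 0.48 [ 16.26774045 111.81851645] (array([636.9, 119.3]), array([26.6, 57. ]), 34.3, np.float64(53.7), 69)
offcut_corner 0.42 [ 126.59623738 -112.74255045] (array([ 712.2, -119.3]), array([71.1, 71.8]), 80.0, np.float64(51.5), 510)
offcut_fork 0.48 [-15.6249848   85.42165914] (array([601.4,  98. ]), array([28.8, 60.6]), 79.3, np.float64(53.0), 100)
frame1 0.93 [ 127.70959644 -110.75246714] (array([ 713.6, -117.5]), array([68.4, 70.2]), 79.4, np.float64(51.5), 479)
frame1 0.74 [398.6273376  -21.89624888] (array([994.8, -70.4]), array([ 77.6, 639.8]), 68.9, np.float64(51.7), 500)
```

View pics/w3.png

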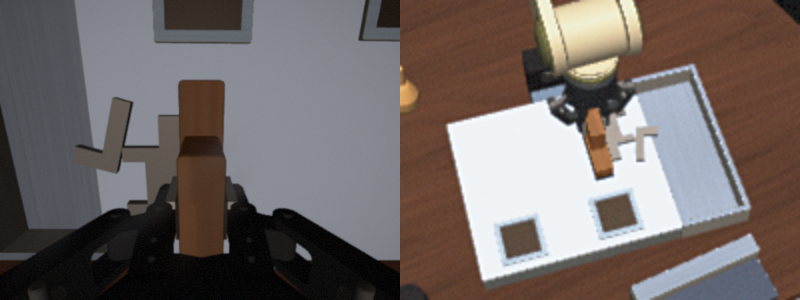

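All three offcuts are ahead of the wiper, at about (140,160) in the wrist half, and the frames haven't moved. I continue over the edge.

Call:
jog_arm --pt "0 -0.8 0 0 0 0" --pt "0 -1.8 0 0 0 0" --pt "0 -2.8 0 0 0 0" --pt "0 -3.8 0 0 0 0" --pt "0 -4.8 0 0 0 0" --pt "0 -5.8 0 0 0 0" --pt "0 -6.8 0 0 0 0" --pt "0 -7.8 0 0 0 0"

```text
time_s: 8.33
position: [0.6183, 0.1275, 0.0903]
tool_rot: [[0.989, -0.15, -0.0], [-0.15, -0.989, 0.0], [-0.0, -0.0, -1.0]]
ft_force: [-0.1, 0.0, -2.2]
grip_width: 0.0234
gripper_force: 69.6
```

Call:
jog_arm --pt "0 -1 0 0 0 0" --pt "0 -2 0 0 0 0" --pt "0 -2.6 0 0 0 0" --pt "0 -2.8 0 0 0 0" --pt "0 -2.8 0 0 0 0" --pt "0 -2.8 0 0 0 0"

```text
time_s: 8.83
position: [0.6224, 0.1537, 0.0903]
tool_rot: [[0.989, -0.151, -0.0], [-0.151, -0.989, -0.0], [-0.0, 0.0, -1.0]]
ft_force: [0.4, -0.7, -2.2]
grip_width: 0.0233
gripper_force: 69.6
```

```bash
cat > l.py <<'E'
from h import *;import sys;st()
im=env.get_image("wrist");jm=env.get_image("scene")
v=np.hstack([cv2.resize(im["frame"],(400,300)),cv2.resize(jm["frame"][140:290,150:350],(400,300))])
cv2.imwrite("pics/%s.png"%sys.argv[1],v[:,:,::-1])
P=cloud(jm)
for n in "offcut_bar offcut_corner offcut_fork frame1".split():
  for r in env.regions_of("scene",n)[:3]:
    q=rect(P,r["pixels"]); 
    if q: print(n,round(r["score"],2),np.round(toP(q[0])),q)
E
python3 l.py w4
```

```text
t 8.83 pos [622.4 153.7  90.3] panel [ -3.3 143.7] yaw -8.66 z [-1.e-04 -2.e-04 -1.e+00] F [ 0.4 -0.7 -2.2] g 0.0233 v 0.55
frame1 0.71 [ 397. -120.] (array([ 978.5, -166.8]), array([ 71.5, 611.6]), 79.7, np.float64(51.7), 511)
frame1 0.64 [398. -22.] (array([994. , -69.9]), array([ 77.8, 641.8]), 68.9, np.float64(51.7), 489)
frame1 0.39 [348.  28.] (array([952.2, -13.5]), array([ 54.9, 773.7]), 61.6, np.float64(83.0), 377)
```

View pics/w4.png

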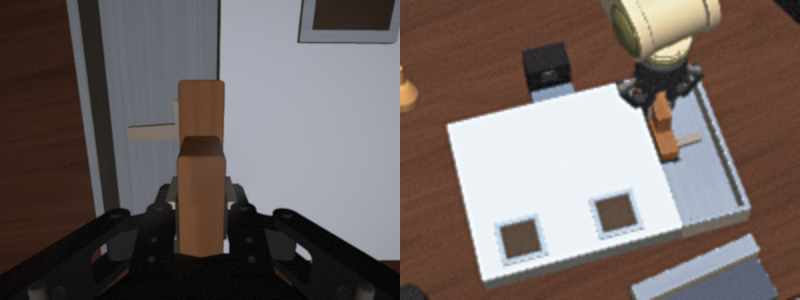

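Call:
jog_arm --pt "0 0 -2 0 0 0" --pt "0 0 -4 0 0 0" --pt "0 2 -5 0 0 0" --pt "0 5 -5 0 0 0" --pt "0 8.5 -5 0 0 0" --pt "0 12 -5 0 0 0" --pt "0 14.4 -5 0 0 0" --pt "0 14.4 -5 0 0 0"

```text
time_s: 9.8
position: [0.6003, 0.0071, 0.1405]
tool_rot: [[0.988, -0.155, -0.0], [-0.155, -0.988, -0.001], [0.0, 0.001, -1.0]]
ft_force: [0.9, -0.7, -3.0]
grip_width: 0.0232
gripper_force: 69.6
```

```bash
python3 l.py w5; python3 - <<'E'
from h import *
# wiper/nose pose in scene view
for c in("scene","top"):
  im=env.get_image(c);P=cloud(im)
  for n in("offcut_bar","offcut_corner","offcut_fork","nose_tip","wiper","button_face"):
    for r in env.regions_of(c,n)[:2]:
      q=rect(P,r["pixels"]&(im["depth"]>0)); 
      if q: print(c,n,round(r["score"],2),np.round(toP(q[0])),q)
E
```

```text
t 9.8 pos [600.3   7.1 140.5] panel [-3.  -4.6] yaw -8.92 z [-1.0e-04 -1.4e-03 -1.0e+00] F [ 0.9 -0.7 -3. ] g 0.0232 v 4.15
frame1 0.72 [400. -22.] (array([995.8, -70.5]), array([ 78.1, 638. ]), 68.9, np.float64(51.3), 513)
frame1 0.59 [ 397. -116.] (array([ 979.3, -162.8]), array([ 70. , 611.4]), 80.3, np.float64(51.3), 505)
scene offcut_bar 0.53 [ -60. -376.] (array([ 487.9, -351.3]), array([233.7, 120.2]), 3.4, np.float64(5.0), 2347)
scene offcut_corner 0.59 [ 21. 176.] (array([651.6, 182.1]), array([30.5, 60.6]), 21.4, np.float64(14.2), 106)
scene offcut_fork 0.73 [ -60. -378.] (array([ 487.9, -353.3]), array([234.7, 121.4]), 3.9, np.float64(4.9), 2412)
scene offcut_fork 0.6 [-21. 139.] (array([604.4, 152.1]), array([22.8, 65.3]), 60.4, np.float64(14.4), 59)
scene nose_tip 0.87 [12.  1.] (array([616.1,  10.7]), array([ 37. , 110.1]), 74.5, np.float64(135.3), 348)
scene wiper 0.54 [12.  6.] (array([616.7,  14.9]), array([ 43.8, 110.2]), 79.0, np.float64(133.8), 392)
top offcut_bar 0.67 [33. 29.] (array([641.2,  34.9]), array([440.9, 309.7]), 82.4, np.float64(41.9), 6583)
top offcut_fork 0.65 [-32.   3.] (array([572.5,  19.4]), array([29.4, 15.8]), 58.4, np.float64(175.2), 54)
top offcut_fork 0.57 [33. 32.] (array([641.7,  37.7]), array([440.7, 315.3]), 81.0, np.float64(41.9), 6588)
top nose_tip 0.39 [-34.   3.] (array([570.7,  19.8]), array([25.8, 11.1]), 67.8, np.float64(175.4), 43)
top wiper 0.38 [-48.   8.] (array([557.6,  26.4]), array([29.4, 58.2]), 63.1, np.float64(175.2), 60)
```

View pics/w5.png

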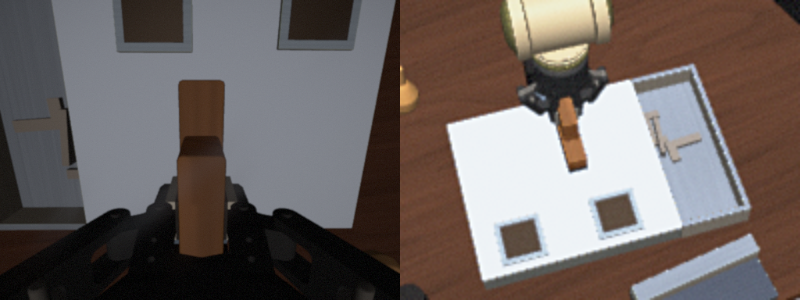

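The panel is clear, with pieces in the trough at about (680,140) in the scene half. I'll check that all three are down there while placing the nose at the button.

```bash
python3 - <<'E'
from h import *;st()
A=env.get_image("wrist");B=env.get_image("scene")
for im in(A,B):
  P=cloud(im); d=P[...,:2]*1000-O; c,s=np.cos(np.radians(YW)),np.sin(np.radians(YW))
  px=c*d[...,0]+s*d[...,1];py=-s*d[...,0]+c*d[...,1];z=P[...,2]*1000
  m=(abs(px)<100)&(py>126)&(py<228)&(z>10)&(z<70)
  m2=(abs(px)<75)&(py>30)&(py<125)&(z>49)&(z<70)
  print("panel stuff",m2.sum(),"trough z pct",np.percentile(z[m],[50,90,99,100]),m.sum())
  for y0 in range(126,228,6):
    k=m&(py>=y0)&(py<y0+6)
    if k.sum(): print(y0,k.sum(),np.round([px[k].min(),px[k].max(),z[k].max()]))
a=cv2.resize(A["frame"][60:230,0:110],(400,600),interpolation=cv2.INTER_CUBIC)
b=cv2.resize(B["frame"][165:265,290:356],(396,600),interpolation=cv2.INTER_CUBIC)
cv2.imwrite("pics/w6.png",np.hstack([a,b])[:,:,::-1])
E
```

```text
t 10.8 pos [600.7  11.5 140.3] panel [-3.3 -0.2] yaw -8.66 z [-0.  0. -1.] F [-0.1  0.1 -2.8] g 0.0233 v 0.21
panel stuff 0 trough z pct [32.50368501 46.31308913 47.24941825 48.36584702] 6358
126 1061 [-91. 100.  48.]
132 46 [-95. -91.  47.]
138 490 [-98.  38.  47.]
144 882 [-99.  39.  48.]
150 398 [-99.  47.  48.]
156 441 [-100.   49.   47.]
162 450 [-100.   49.   48.]
168 326 [-99.  49.  47.]
174 277 [-99.  26.  48.]
180 271 [-99.  26.  48.]
186 281 [-99.  26.  48.]
192 279 [-100.   25.   48.]
198 271 [-99.  25.  48.]
204 280 [-99.  24.  48.]
210 251 [-99.  24.  48.]
216 179 [-100.  -91.   47.]
222 175 [-99.  72.  48.]
panel stuff 151 trough z pct [17.28710639 44.88851095 49.04103759 55.3038668 ] 600
126 52 [-98.  98.  55.]
132 27 [-100.   95.   49.]
138 68 [-97.  81.  50.]
144 57 [-98.  87.  51.]
150 40 [-99.  74.  48.]
156 45 [-99.  76.  48.]
162 33 [-100.   96.   47.]
168 26 [-100.   77.   48.]
174 33 [-98.  73.  48.]
180 33 [-100.   90.   51.]
186 32 [-97.  81.  50.]
192 29 [-99.  97.  49.]
198 27 [-100.   89.   46.]
204 32 [-98.  71.  48.]
210 22 [-100.   58.   44.]
216 25 [-99.  93.  49.]
222 19 [-98.  95.  44.]
```

View pics/w6.png

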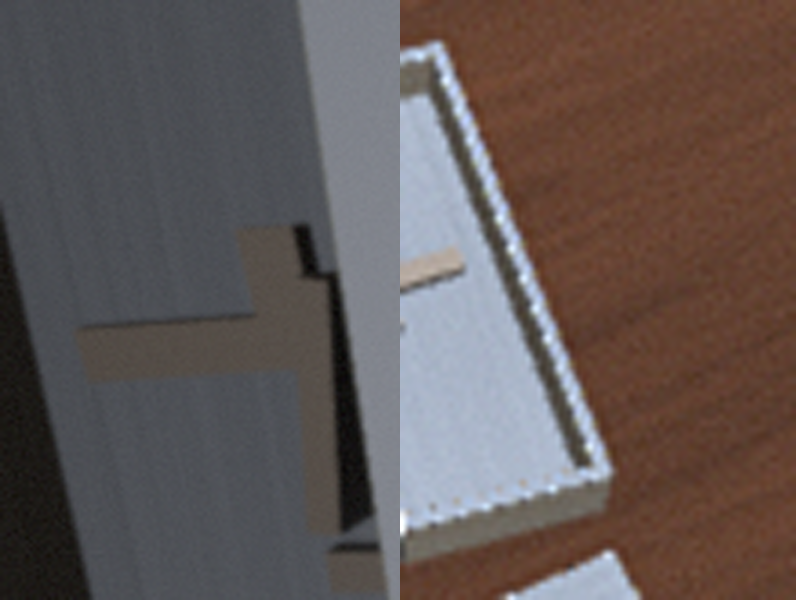

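The zoom shows pieces lying in the trough below panel height, and nothing on the panel in the wrist depth. Now the button.

Call:
jog_arm --pt "0 0 2 0 0 0" --pt "0 0 4 0 0 0" --pt "0 0 4.6 0 0 0" --pt "0 0 4.6 0 0 0" --pt "-0.8 0 4.6 0 0 0" --pt "-1.8 0 4.6 0 0 0" --pt "-2.6 0 4.6 0 0 0" --pt "-2.6 0 4.6 0 0 0"

```text
time_s: 11.57
position: [0.5738, 0.0158, 0.0955]
tool_rot: [[0.989, -0.15, 0.0], [-0.15, -0.989, -0.0], [0.0, 0.0, -1.0]]
ft_force: [1.2, -0.3, -2.7]
grip_width: 0.0233
gripper_force: 69.6
```

Call:
jog_arm --pt "-0.2 0 0 0 0 0" --pt "-0.4 0 0 0 0 0" --pt "-0.4 0 0 0 0 0" --pt "-0.4 0 0 0 0 0"

```text
time_s: 11.9
position: [0.5715, 0.016, 0.0946]
tool_rot: [[0.989, -0.151, 0.001], [-0.151, -0.989, -0.0], [0.001, 0.0, -1.0]]
ft_force: [0.2, -0.4, -1.8]
grip_width: 0.0232
gripper_force: 69.6
```

Call:
jog_arm --pt "-0.2 0 0 0 0 0" --pt "-0.4 0 0 0 0 0" --pt "-0.4 0 0 0 0 0" --pt "-0.4 0 0 0 0 0"

```text
time_s: 12.23
position: [0.5677, 0.0166, 0.0946]
tool_rot: [[0.989, -0.151, 0.002], [-0.151, -0.989, -0.0], [0.002, 0.0, -1.0]]
ft_force: [3.2, -0.2, -1.0]
grip_width: 0.0234
gripper_force: 69.7
```

```bash
python3 -c "
from h import *;st()"
```

```text
t 12.23 pos [567.7  16.6  94.6] panel [-36.7  -0.2] yaw -8.66 z [ 1.6e-03 -3.0e-04 -1.0e+00] F [ 3.2 -0.2 -1. ] g 0.0234 v 0.17
```

Call:
jog_arm --pt "-0.1 0 0 0 0 0" --pt "-0.2 0 0 0 0 0" --pt "-0.2 0 0 0 0 0" --pt "-0.2 0 0 0 0 0"

```text
time_s: 12.57
position: [0.5664, 0.0167, 0.0949]
tool_rot: [[0.989, -0.151, 0.004], [-0.151, -0.989, -0.001], [0.004, 0.0, -1.0]]
ft_force: [7.9, -1.0, -0.7]
grip_width: 0.0234
gripper_force: 69.9
```

Call:
jog_arm --pt "-0.1 0 0 0 0 0" --pt "-0.1 0 0 0 0 0" --pt "-0.1 0 0 0 0 0"

```text
time_s: 12.82
position: [0.5663, 0.0167, 0.0953]
tool_rot: [[0.989, -0.151, 0.006], [-0.151, -0.989, -0.001], [0.006, -0.0, -1.0]]
ft_force: [10.7, -1.9, -0.7]
grip_width: 0.0233
gripper_force: 69.9
```

```bash
python3 -c "
from h import *;st()"
```

```text
t 12.82 pos [566.3  16.7  95.3] panel [-38.1  -0.2] yaw -8.68 z [ 6.e-03 -9.e-04 -1.e+00] F [10.7 -1.9 -0.7] g 0.0233 v 0.14
```

The force jumped past 5 N with no further travel, so the button is fully in. I retract, lift and head back to the pad.

Call:
jog_arm --pt "1.5 0 0 0 0 0" --pt "4 0 0 0 0 0" --pt "5 0 -3 0 0 0" --pt "5 0 -6.5 0 0 0" --pt "5 3 -7 0 0 0" --pt "5 7 -7 0 0 0" --pt "5 11 -7 0 0 0" --pt "5 14 -7 0 0 0"

```text
time_s: 13.48
position: [0.591, -0.1309, 0.1638]
tool_rot: [[0.989, -0.151, -0.003], [-0.151, -0.989, 0.0], [-0.003, -0.0, -1.0]]
ft_force: [0.2, -0.1, -2.2]
grip_width: 0.0233
gripper_force: 69.7
```

```bash
python3 - <<'E'
from h import *
A=env.get_image("top");B=env.get_image("scene");st()
for c,im in(("top",A),("scene",B)):
  P=cloud(im)
  for n in "pad offcut_bar offcut_corner offcut_fork frame1 blower loupe".split():
    for r in env.regions_of(c,n)[:2]:
      q=rect(P,r["pixels"]); 
      if q: print(c,n,round(r["score"],2),np.round(toP(q[0])),q)
a=cv2.resize(A["frame"][110:230,180:340],(400,300),interpolation=cv2.INTER_CUBIC)
b=cv2.resize(B["frame"][160:310,150:350],(400,300),interpolation=cv2.INTER_CUBIC)
cv2.imwrite("pics/w7.png",np.hstack([a,b])[:,:,::-1])
E
```

```text
t 13.58 pos [ 591.  -132.8  163.5] panel [   8.8 -144.3] yaw -8.94 z [-0.0029 -0.     -1.    ] F [ 0.8 -0.5 -2.4] g 0.0233 v 4.47
top pad 0.96 [ -98. -203.] (array([ 476.7, -174.9]), array([229.5, 473.2]), 4.2, np.float64(3.1), 2472)
top offcut_bar 0.43 [ 3. 56.] (array([615.9,  66.5]), array([387.2, 345.7]), 80.9, np.float64(42.7), 9206)
top offcut_corner 0.6 [ 29. 184.] (array([660.7, 189. ]), array([58.5, 36.7]), 85.1, np.float64(12.2), 118)
top offcut_corner 0.48 [ 4. 56.] (array([616.1,  66.2]), array([387.3, 346.3]), 81.0, np.float64(42.7), 9305)
top offcut_fork 0.61 [-18. 147.] (array([608.1, 158.9]), array([27. , 62.1]), 81.9, np.float64(12.5), 94)
top frame1 0.87 [ -5. -55.] (array([591.1, -42.8]), array([ 53. , 359.1]), 64.0, np.float64(50.1), 339)
top loupe 0.46 [  20. -132.] (array([ 603.6, -122. ]), array([ 47.4, 485. ]), 36.2, np.float64(48.6), 168)
scene pad 0.82 [ 268. -297.] (array([ 824.2, -323.2]), array([924.4, 124. ]), 4.9, np.float64(4.9), 2466)
scene pad 0.49 [ 335. -134.] (array([ 915.4, -172. ]), array([ 35.9, 734.4]), 83.6, np.float64(156.7), 363)
scene offc
[... 381 characters left out ...]
.8]), array([ 69.2, 611.7]), 79.6, np.float64(51.9), 498)
scene offcut_fork 0.39 [329.  15.] (array([931.2, -23. ]), array([ 18.5, 801.6]), 61.6, np.float64(14.9), 46)
scene frame1 0.9 [123.  37.] (array([731. ,  28.8]), array([74.9, 77.4]), 80.6, np.float64(51.4), 534)
scene frame1 0.85 [ 396. -105.] (array([ 980., -152.]), array([ 67.3, 611.1]), 83.2, np.float64(51.9), 479)
scene blower 0.66 [-191. -232.] (array([ 379.9, -189.2]), array([46.7, 80.3]), 51.2, np.float64(50.5), 221)
scene loupe 0.83 [ 176. -289.] (array([ 734.5, -300.5]), array([44.5, 46.1]), 72.7, np.float64(48.2), 272)
scene loupe 0.67 [228.  31.] (array([834.2,   7.4]), array([426.1, 943.6]), 82.3, np.float64(44.2), 10036)
```

View pics/w7.png

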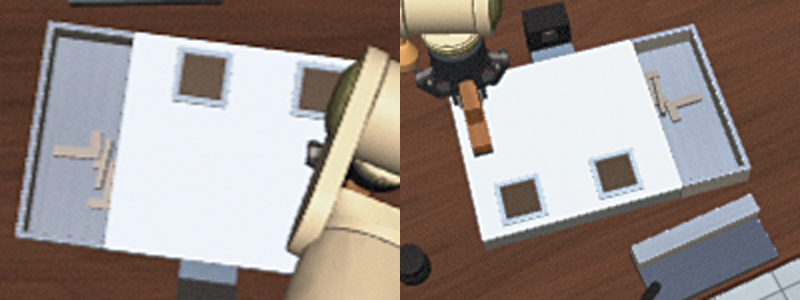

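All three offcuts lie in the trough (corner, fork, and the bar leaning at z≈30 mm). The panel is clear and the frames are in place. Now the pad pose.

```bash
python3 - <<'E'
from h import *
for c in("top","scene"):
  im=env.get_image(c);P=cloud(im)
  r=env.regions_of(c,"pad")[0]
  m=r["pixels"]&(abs(P[...,2])<.012)&(abs(P[...,0]-.488)<.16)&(abs(P[...,1]+.352)<.1)
  m=cv2.morphologyEx(m.astype(np.uint8),cv2.MORPH_OPEN,np.ones((3,3)))>0
  print(c,rect(P,m))
st()
E
```

```text
top None
scene (array([ 486.9, -352.7]), array([233.4, 120. ]), 3.6, np.float64(5.0), 2311)
t 14.48 pos [ 592.5 -128.8  164.3] panel [   9.7 -140.2] yaw -8.66 z [-0.  0. -1.] F [-0.1 -0.2 -2.5] g 0.023 v 0.1
```

Call:
jog_arm --pt "-1 3.4 0 0 0 -2" --pt "-2 7 0 0 0 -4" --pt "-3 10.6 0 0 0 -6" --pt "-4 14.2 0 0 0 -8" --pt "-5 17.6 0 0 0 -10" --pt "-6 21 0 0 0 -12" --pt "-6.9 23.7 0 0 0 -12.5" --pt "-6.9 23.7 0 0 0 -12.5"

```text
time_s: 15.15
position: [0.4863, -0.3575, 0.1642]
tool_rot: [[0.998, 0.062, -0.0], [0.062, -0.998, -0.002], [-0.001, 0.002, -1.0]]
ft_force: [0.2, 0.1, -3.0]
grip_width: 0.0231
gripper_force: 70.1
```

Call:
jog_arm --pt "0 0 1 0 0 0" --pt "0 0 3 0 0 0" --pt "0 0 5 0 0 0" --pt "0 0 7 0 0 0" --pt "0 0 8 0 0 0" --pt "0 0 8 0 0 0" --pt "0 0 8 0 0 0"

```text
time_s: 15.73
position: [0.489, -0.3521, 0.0843]
tool_rot: [[0.998, 0.068, -0.0], [0.068, -0.998, 0.0], [-0.0, -0.0, -1.0]]
ft_force: [0.5, -0.8, -2.5]
grip_width: 0.0233
gripper_force: 70.1
```

```bash
python3 - <<'E'
from h import *
im=env.get_image("wrist");st();P=cloud(im);f=cv2.cvtColor(im["frame"],cv2.COLOR_RGB2HSV)
r=env.regions_of("wrist","pad")[0];m=r["pixels"]&(abs(P[...,2]-.004)<.008)
p=P[m]*1000; print(r["score"],rect(P,m),p.min(0),p.max(0))
for n in("wiper",):
  r=env.regions_of("wrist",n)[0]["pixels"]
  for lo,hi in((.04,.1),(.1,.14)): print(rect(P,r,lo,hi))
save(im,"w8.png")
E
```

```text
t 15.78 pos [ 489.3 -352.6   85.2] panel [ -58.7 -376.9] yaw 3.87 z [ 1.e-03 -9.e-04 -1.e+00] F [ 0.3 -0.  -1.7] g 0.0233 v 0.81
0.91 (array([ 488.5, -352.1]), array([231.5, 122.4]), 3.7, np.float64(4.9), 25388) [ 371.1016943  -414.71716299   -0.86618802] [ 607.84913068 -283.912976      7.63325513]
(array([ 535.5, -348.4]), array([45.8, 30.1]), 3.8, np.float64(75.5), 4750)
(array([ 496.1, -351.2]), array([56.6, 24.5]), 4.0, np.float64(123.4), 8322)
```

View pics/w8.png

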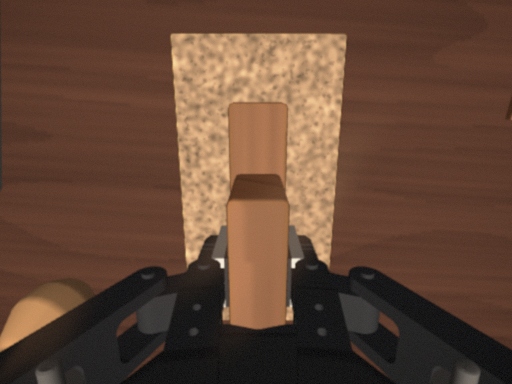

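The wrist view shows the wiper centred over the pad at about (258,200) and aligned with it. I lower.

Call:
jog_arm --pt "0 0 1 0 0 0" --pt "0 0 2.2 0 0 0" --pt "0 0 3 0 0 0" --pt "0 0 3.4 0 0 0" --pt "0 0 3.5 0 0 0" --pt "0 0 3.6 0 0 0" --pt "0 0 3.7 0 0 0" --pt "0 0 3.7 0 0 0"

```text
time_s: 16.55
position: [0.4888, -0.3529, 0.0477]
tool_rot: [[0.998, 0.067, 0.001], [0.067, -0.998, -0.001], [0.001, 0.001, -1.0]]
ft_force: [-0.3, 0.4, -1.7]
grip_width: 0.0231
gripper_force: 70.2
```

```bash
python3 -c "
from h import *;st()"
```

```text
t 16.55 pos [ 488.8 -352.9   47.7] panel [ -59.1 -377.3] yaw 3.84 z [ 6.e-04 -7.e-04 -1.e+00] F [-0.3  0.4 -1.7] g 0.0231 v 0.12
```

Call:
jog_arm --pt "0 0 0.05 0 0 0" --pt "0 0 0.1 0 0 0" --pt "0 0 0.1 0 0 0" --pt "0 0 0.1 0 0 0"

```text
time_s: 16.88
position: [0.4888, -0.3529, 0.0476]
tool_rot: [[0.998, 0.067, 0.001], [0.067, -0.998, -0.001], [0.001, 0.001, -1.0]]
ft_force: [-1.6, 1.6, 6.2]
grip_width: 0.0234
gripper_force: 71.4
```

Contact confirmed, so I release and rise straight up.

Call:
jog_arm --pt "0 0 0 0 0 0" --pt "0 0 0 0 0 0" --pt "0 0 0 0 0 0" --pt "0 0 0 0 0 0" --pt "0 0 0 0 0 0" --pt "0 0 0 0 0 0" --pt "0 0 0 0 0 0" --pt "0 0 0 0 0 0" --hand 1

```text
time_s: 17.55
position: [0.4886, -0.3527, 0.0463]
tool_rot: [[0.998, 0.067, -0.0], [0.067, -0.998, 0.0], [-0.0, -0.0, -1.0]]
ft_force: [-0.0, 0.8, 0.5]
grip_width: 0.0856
gripper_force: 0.0
```

Call:
jog_arm --pt "0 0 -1 0 0 0" --pt "0 0 -3 0 0 0" --pt "0 0 -6 0 0 0" --pt "0 0 -9 0 0 0" --pt "0 0 -12 0 0 0" --pt "0 0 -14 0 0 0" --pt "0 0 -14 0 0 0" --pt "0 0 -14 0 0 0"

```text
time_s: 18.22
position: [0.4888, -0.3529, 0.1878]
tool_rot: [[0.998, 0.067, 0.002], [0.067, -0.998, -0.002], [0.002, 0.002, -1.0]]
ft_force: [0.5, -0.1, 0.4]
grip_width: 0.0854
gripper_force: 0.0
```

```bash
python3 - <<'E'
from h import *
im=env.get_image("wrist");st();P=cloud(im)
pd=(abs(P[...,0]-.488)<.15)&(abs(P[...,1]+.352)<.08)
m=env.regions_of("wrist","pad")[0]["pixels"]&(abs(P[...,2]-.004)<.008)
print("rib",rect(P,pd&(abs(P[...,2]-.086)<.006)),"block",rect(P,pd&(abs(P[...,2]-.038)<.006)),"pad",rect(P,m))
env.get_image("scene");Q=cloud(env.get_image("scene"))
for n in "wiper blower loupe viewer frame1".split():
  for r in env.regions_of("scene",n)[:2]: print(n,rect(Q,r["pixels"]))
E
```

```text
t 18.27 pos [ 488.4 -352.5  186.4] panel [ -59.6 -376.9] yaw 3.84 z [-0.e+00  1.e-04 -1.e+00] F [-0.5 -0.   0.3] g 0.0855 v 1.37
rib (array([ 489.1, -352.2]), array([69.5, 23.8]), 4.0, np.float64(86.7), 2202) block (array([ 471.8, -353.3]), array([173.9,  30.1]), 3.7, np.float64(38.6), 1831) pad (array([ 489.2, -351.2]), array([229. , 122.5]), 3.9, np.float64(4.9), 17608)
wiper (array([ 470. , -353.7]), array([177.5,  28.8]), 3.9, np.float64(46.3), 443)
blower (array([ 826.9, -198.9]), array([904.6,  50.5]), 0.3, np.float64(52.1), 241)
loupe (array([ 991.6, -252.4]), array([576.5,  49.6]), 11.0, np.float64(48.4), 313)
viewer (array([812.5, 167.6]), array([ 153.5, 1206.1]), 42.9, np.float64(71.8), 1409)
viewer (array([833.5,  18. ]), array([440.3, 940.6]), 83.4, np.float64(44.2), 10635)
frame1 (array([ 974.9, -168.4]), array([ 69.6, 618.1]), 79.2, np.float64(51.7), 520)
frame1 (array([993.1, -71.6]), array([ 74.4, 642.2]), 68.9, np.float64(51.6), 470)
```

The wiper is centred on the pad within about 1 mm and aligned with it, and the arm is clear, so I hand in.

```bash
python3 -c "
from rig import env
print(env.close_job())"
```

```text
the job is handed in; nothing more can be done
None
```

I handed the job in at about 18 s: all three offcuts are in the trough, the lamp button was pushed to its stop, and the wiper is back flat in the middle of its cork pad and released; no verdict came back.

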